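# Drag a stiff socket tray out with a hook

## Task

The socket tray with the finger hole in its pull tab is stiff: take the drag hook off the rubber mat, drop its tip into the hole and draw the tray slowly and steadily out until it comes up against its stop, without yanking or forcing it and without touching the tray with the gripper. Then set the hook down upright on the rubber mat again and let go, with the tray left fully out and everything else left where it stands.

Things in the scene. Friction and masses are not known exactly. Their poses are not given: they have to be found in the camera images.
- hook_grip (a point): Centre of the handle of the drag hook, half-way up. The hook is 184 mm long and weighs about 160 g: a wooden bar handle 110 long (its x) x 24 wide (y) x 38 high (z), which stands by itself on its flat underside, z up; from the handle's +x end a round steel rod of 8 mm diameter runs on along +x, its axis 11 mm above this point, and 125 mm from this point turns straight down into the tip. Take it across the 24 mm width from above. It starts on the mat.
- hook_tip (a point): Lowest point of the hook's down-turned tip, an 8 mm round rod with a round end; in the hook's axes it lies 125 mm in +x and 18.5 mm below hook_grip (level with the handle's underside). The tip is 25.5 mm long from here up to the underside of the horizontal rod.
- hole (a point): Centre of the finger hole, at the top face of the tray's pull tab. The tab is a level plate 36 mm deep (x) x 50 mm wide x 4 mm thick that stands out from the tray's front, 52 mm above the bench; the hole is round, 13 mm in diameter, right through, and free below down to the bench; it lies in the middle of the tab, 18 mm before the tray's front face. It moves with the tray; same axes as chest_front.
- chest_front (a point): Middle of the lower front edge of the dark steel chest, on the bench; the chest is fixed, 200 deep (x) x 140 wide x 110 mm high and stands on this point's +x side. The tray slides straight out along this point's own -x. A like chest beside it has a bar handle in place of the tab and is not to be used.
- tray_front (a point): Middle of the upper edge of the tray's front face (bare metal, 126 x 54 mm, top 97 mm above the bench). Tray: 0.6 kg, axes as the chest; takes about 5 to 7 N to move, stays where left. It starts up to 75 mm out. Travel from start to stop: 20 to 70 mm, differing each time, not to be seen beforehand; the stop is rigid, felt as a rise of the pull. Over 25 N between hook and tray counts as forcing.
- mat: Black rubber mat fixed on the bench, 260 (x) x 200 (y) x 3 mm, origin at the centre of its underside, z up. The hook starts near its middle; a small loose socket, 26 mm across and 32 mm high, stands on it near its +x, -y corner.
- socket_a: Bystander: a loose socket standing on the mat, origin on its underside; leave it where it is.
- socket_b: Bystander: a loose socket on the bench, origin on its underside; leave it where it is.
- socket_c: Bystander: a loose socket beyond the mat, origin on its underside; leave it where it is.
- spanner: Bystander: a loose spanner lying on the bench, origin on its underside; leave it where it is.
- driver: Bystander: a loose screwdriver lying on the bench, origin on its underside; leave it where it is.
- tape: Bystander: a tape measure, origin on its underside; leave it where it is.
- roll: Bystander: a roll of paper masking tape lying flat, origin on its underside; leave it where it is.

How it is judged:
On the way, in this order (a step that is already met when the one before it is completed fails the run):
1. the hook's tip is down through the tray's finger hole (z of hook_tip in the frame of hole below -0.005 m and horizontal distance between hook_tip and hole below 0.01 m), for 0.1 s.
2. the tray is drawn out to its stop (within 3 mm) with the hook in the hole (value of joint tray above 0.057 m and z of hook_tip in the frame of hole below -0.002 m and horizontal distance between hook_tip and hole below 0.012 m), for 0.2 s.
At the end, for the whole second after the job is handed in: The tray is out to within 4 mm of its stop; the hook stands on its handle's underside on the mat, at rest and released, upright within 0.2 rad, the handle's centre at least about 50 mm inside the mat's short (y-running) edges and 10 mm inside its long ones (value of joint tray above 0.056 m and x of hook_grip in the frame of mat between -0.08 and 0.08 m and y of hook_grip in the frame of mat between -0.09 and 0.09 m and z of hook_grip in the frame of mat between 0.015 and 0.03 m and angle between hook_grip's own z axis and vertical below 0.2 rad and linear speed of hook below 0.02 m/s); the robot touches nothing.
It fails at once if more than 25 N between hook and tray (forced or yanked) (contact force between hook and tray above 25 N).
It fails at once if the tray shot out faster than 0.25 m/s (velocity of joint tray above 0.25 m/s).
It fails at once if the gripper or arm touched the tray (contact force between any of the fingers, the arm and tray above 1 N).
It fails at once if a bystander was moved by more than 25 mm (distance of any of socket_a, socket_b, socket_c, spanner, driver, tape, roll from where it was at the start of the episode above 0.025 m).
It also fails if it takes over 67 s, if anything falls off the work surface, if the arm or the gripper's body presses on something with over 40 N, if the wrist force passes 120 N, or if a joint passes its speed limit or range.

## Robot

A 6-joint arm with a two-finger parallel gripper is mounted at the origin on the work surface. World frame = base frame: x ahead of the robot, y to its left, z up, the work surface at z = 0. Lengths are in m, angles in rad, forces in N, time in s.
With the tool pointing down it reaches from about 0.225 to 0.875 m from the base axis. Payload 3.4 kg.
Tool frame: the origin (TCP) lies midway between the tips of the shut fingers; the grasp point (between the pads) lies 19 mm behind it (manip.grip_point_offset is the distance from the TCP to the grasp point, in m); z points along the fingers, y is the line along which they close (so a half turn about z gives the same grasp; the last joint's range is limited). The gripper opens to 85 mm and grips with 20 to 120 N. Pads are 22 mm wide; open, the fingers measure 114 mm over their backs; the gripper's body (76 mm by 85 mm) begins 54 mm behind the grasp point. The pads swing forward as they close: fully open they stand 13 mm farther back than shut.
Start: joints at [1.08, 0.276, 1.505, -0, 1.361, -0.121], TCP at [0.208, 0.536, 0.231] pointing down, gripper open.
Joint ranges: [-2.89, 2.89], [-0.75, 2.08], [0.22, 2.7], [-1.18, 4.32], [0.11, 2.71], [-2.7, 2.7]. Speed limits (rad/s): [2.57, 2.57, 3.14, 3.14, 3.14, 3.14].

## Interface

Orientations are given as a unit quaternion [w, x, y, z].
In Python, from rig import manip gives the robot as it stands.
- The arm moves only by the shell command python3 -m handwheel 'ROWS' [FORCE]. ROWS is JSON, a list of rows, each an object with "translation": the shift along the tool's x, y, z in m, a list of three; "angular": the turn, a rotation vector about the tool's x, y, z in degrees, a list of three; "hand": the closure, from 0 (fully open) to 1 (shut). A call has 1 to 10 rows; each row shifts and turns the commanded pose from where the row before left it, along the tool's axes as they then stand; what a row does not reach is not made up. A row lasts 1/12 s, in which the tool goes at most 41.7 mm and 7.16 degrees, less where a joint would pass 70% of its speed; a pose out of reach is approached as far as the arm can. A call with a gripper value outside its range is refused whole. The fingers move at their own pace and stop on an object; FORCE is the grip in N (left out, the last holds). Time passes only in rows, so rows that do not move let the fingers close. It gives the time, the measured TCP pose, the force, the opening and the grip force at its end, in the units of the state.
- manip.get_state(): the state, without advancing time (a new reading comes with each control period).
- manip.get_image(name): name is "scene" or "top" or "wrist"; returns the picture (480x640x3 uint8, red, green, blue); there is no depth.
- manip.camera_info(name): a dict with "camera_matrix" (3x3 intrinsics, pixels), "eye" and "orientation" of the camera in the world; the wrist camera has in their place "tool_from_camera" (4x4, takes a point from camera to tool coordinates, whose origin is the TCP and whose axes are the flange's). Camera axes: x right, y down, z forward; pixel columns grow to the right and rows downward; lengths in m; the calibration is good to about 2 mm. A picture is of the moment at which its call begins: read the wrist's pose just before it. camera_info takes no time and is no camera call.
- manip.sign_off(): hands the job in; it is judged then, once.
The state is a dict: "clock": time; "qpos": joint angles; "qd": joint speeds; "effort": joint torques, N m; "position": TCP position; "ee_rot": TCP orientation; "contact_force": force on the tool from outside, world axes, zero at the start; "moment": the same for the moment, N m; "width": finger opening in m; "gripper_force": force on a finger pad.
Only numpy, scipy, OpenCV 4.12 (cv2) and the standard library are available. Lean on these libraries where they do the work, as an engineer would, in place of code of your own. Each camera call takes 0.05 s, during which the arm holds its last target. There are 200 camera calls.

## Working session

There is one attempt and no reset: what is moved stays moved. The work goes in short steps, Python scripts to look and compute and a shell command to move; the robot and the scene stay as the last step left them, time stands still between calls to the robot, and variables do not carry over. Pictures are saved under pics/ and viewed, at most 10 in all, crops included, and the job is handed in when it is done.

```bash
mkdir -p pics
python3 - <<'E'
from rig import manip
import cv2
for n in("scene","top"):
    im=manip.get_image(n); cv2.imwrite(f"pics/{n}0.png",im[:,:,::-1]); c=manip.camera_info(n); print(n,c)
print(manip.camera_info("wrist")); print(manip.get_state()); print(manip.grip_point_offset)
E
```

```text
scene {'camera_matrix': array([[440.3572493 ,   0.        , 319.44684106],
       [  0.        , 440.3572493 , 240.06171066],
       [  0.        ,   0.        ,   1.        ]]), 'eye': array([ 0.96496627, -0.29005709,  0.76391877]), 'orientation': array([-0.26680207,  0.85888416,  0.41618141, -0.13389436])}
top {'camera_matrix': array([[520.73540734,   0.        , 321.94681575],
       [  0.        , 520.73540734, 227.43065635],
       [  0.        ,   0.        ,   1.        ]]), 'eye': array([ 0.3178437 , -0.01470885,  1.31138218]), 'orientation': array([ 0.06736577, -0.69961627,  0.70763606, -0.07245778])}
{'camera_matrix': array([[368.08460432,   0.        , 315.75288638],
       [  0.        , 368.08460432, 239.6999821 ],
       [  0.        ,   0.        ,   1.        ]]), 'tool_from_camera': array([[-5.78070946e-04, -9.52571903e-01, -3.04313055e-01,
         7.91839587e-02],
       [ 9.99999826e-01, -5.85528314e-04, -6.67504242e-05,
         1.71577001e-04],
       [-1.14599331e-04, -3.04313040e-01,  9.52572076e-01,
        -1.43225600e-01],
       [ 0.00000000e+00,  0.00000000e+00,  0.00000000e+00,
         1.00000000e+00]])}
{'clock': 0.1, 'qpos': array([ 1.07998986e+00,  2.76519173e-01,  1.50597017e+00,  7.92268102e-06,
        1.36072079e+00, -1.21017535e-01]), 'qd': array([ 0.00027747, -0.00051845, -0.00460954, -0.00077495, -0.00107494,
        0.00042899]), 'effort': array([ 1.05431507e-03, -4.17699623e+01, -2.46403366e+01, -1.33224594e-04,
        5.77678147e-03,  1.72501706e-05]), 'position': array([0.20760903, 0.53571875, 0.23054789]), 'ee_rot': array([-2.47255506e-04,  1.83843556e-01,  9.82955184e-01, -7.70023359e-04]), 'contact_force': array([ 0.39347288, -0.59542044,  0.21356255]), 'moment': array([ 0.03543525, -0.04547995,  0.00012797]), 'gripper_force': 0.0, 'width': 0.08564040170838196}
0.0187
```

View pics/top0.png

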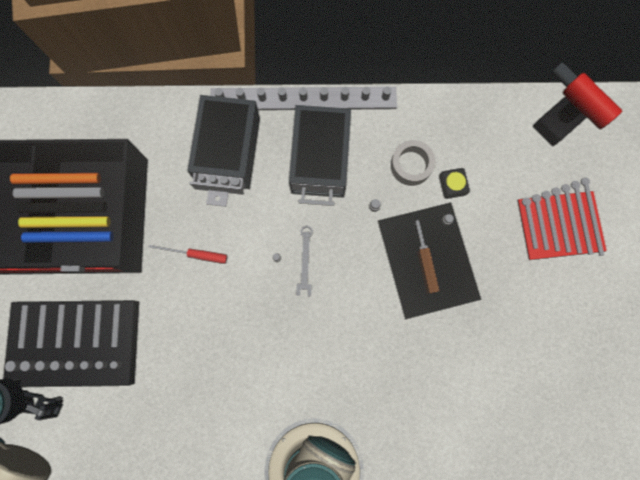

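View pics/scene0.png

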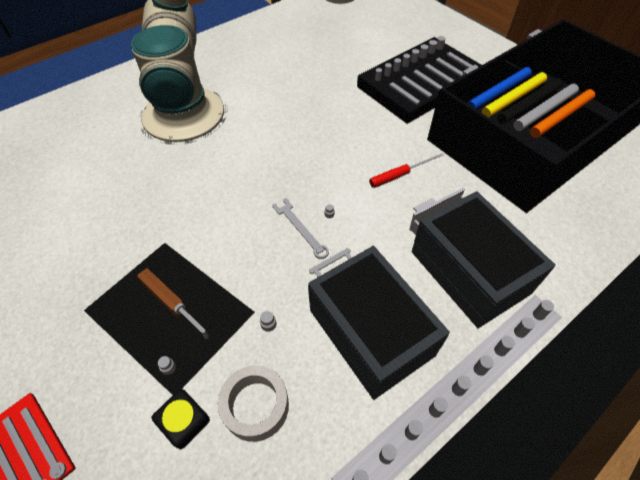

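The top view shows the hook with its handle at about (429,270) and tip at (419,222), on a mat tilted a little in the image. The tab hole is near (217,198), on the left chest. I'll enlarge both.

```bash
python3 - <<'E'
import cv2,numpy as np
im=cv2.imread("pics/top0.png")
a=im[85:215,180:270];b=im[195:325,375:485]
f=lambda c,s:cv2.resize(c,None,fx=s,fy=s,interpolation=cv2.INTER_CUBIC)
cv2.imwrite("pics/crop1.png",np.hstack([f(a,4),f(b,4)]))
E
cat > h.py <<'E'
import numpy as np
from rig import manip
from scipy.spatial.transform import Rotation as R
def rot(q): return R.from_quat(np.roll(q,-1))
def px2w(name,uv,z,st=None):
    c=manip.camera_info(name);K=c["camera_matrix"]
    d=np.linalg.solve(K,[uv[0],uv[1],1.])
    if name=="wrist":
        T=c["tool_from_camera"];r=rot(st["ee_rot"])
        e=st["position"]+r.apply(T[:3,3]);d=r.apply(T[:3,:3]@d)
    else: e=c["eye"];d=rot(c["orientation"]).apply(d)
    return e+d*(z-e[2])/d[2]
E
```

```text
(no output)
```

View pics/crop1.png

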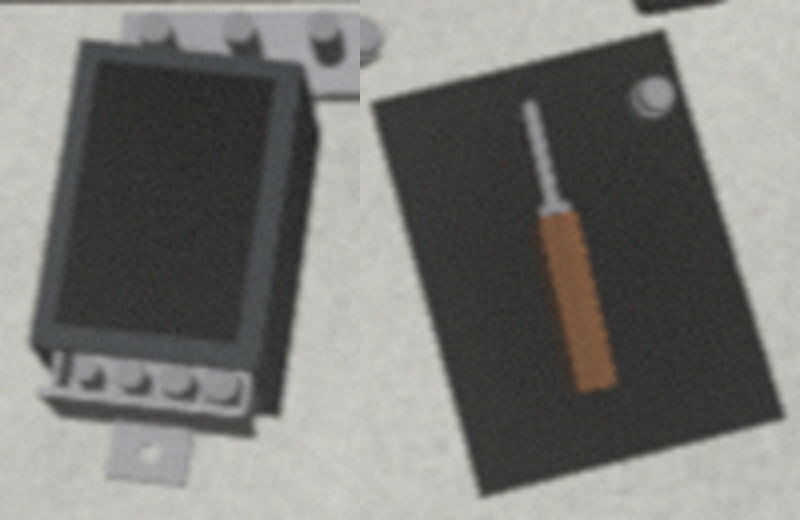

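Left panel: the hole is at crop (151,453) and the tray front runs (42,397)–(253,433). Right panel: the handle top has corners (540,215), (577,210), (617,386) and (577,392), and the rod end is at (531,101).

Run:
```python
from h import *
A=lambda x,y,z:px2w("top",(180+x/4-.4,85+y/4-.4),z)
B=lambda x,y,z:px2w("top",(375+(x-360)/4-.4,195+y/4-.4),z)
ang=lambda v:np.degrees(np.arctan2(v[1],v[0]))
h=[B(*p,.041) for p in((540,215),(577,210),(617,386),(577,392))]
c=np.mean(h,0);rear=(h[2]+h[3])/2;fr=(h[0]+h[1])/2;tip=B(531,101,.035)
print("hook c",c,"len",np.linalg.norm(fr-rear),"yaw",ang(fr-rear),ang(tip-rear),"tip",tip,np.linalg.norm(tip-rear))
m=[B(*p,.003) for p in((373,102),(664,30),(783,418),(481,496))]
print("mat",np.mean(m,0),ang(m[0]-m[3]),ang(m[1]-m[2]),ang(m[0]-m[1])-90, "sides",np.linalg.norm(m[0]-m[3]),np.linalg.norm(m[0]-m[1]))
print("sockA",B(655,97,.035))
H=A(151,453,.052);print("hole",H)
t=[A(82,40,.11),A(32,345,.11),A(303,65,.11)]
print("chest yaw",ang(t[0]-t[1]),np.linalg.norm(t[0]-t[1]),ang(t[0]-t[2])-90,np.linalg.norm(t[0]-t[2]))
q=[A(107,480,.052),A(187,487,.052),A(193,433,.052),A(113,426,.052)]
print("tab",np.mean(q,0),ang(q[0]-q[1])-90,ang(q[3]-q[0]),ang(q[2]-q[1]))
s=manip.get_state();print(s["position"],rot(s["ee_rot"]).as_matrix())
```

```text
hook c [ 0.46447647 -0.28661578  0.041     ] len 0.11023626319830195 yaw 9.357445030591734 9.541946412964057 tip [ 0.59077984 -0.2652048   0.035     ] 0.18332125141425024
mat [ 0.49575766 -0.29438432  0.003     ] 13.192858184515893 13.328562194783771 13.50280649284764 sides 0.25709244539375053 0.1956758550834191
sockA [ 0.59251472 -0.34328965  0.035     ]
hole [0.64853827 0.23439853 0.052     ]
chest yaw -6.752587752639604 0.1980339547369717 -7.428887947663853 0.13808149910561313
tab [0.64634128 0.23496058 0.052     ] -5.734486599367855 -4.360565507681143 -4.796164437988875
[0.20760903 0.53571875 0.23054789] [[-9.32402972e-01  3.61419572e-01 -7.69209827e-04]
 [ 3.61420333e-01  9.32401908e-01 -1.42288424e-03]
 [ 2.02954497e-04 -1.60470957e-03 -9.99998692e-01]]
```

```bash
cat >> h.py <<'E'
def delta(target, yaw=None):
    "tool-frame shift to world TCP target; turn about tool z for tool y dir = yaw+90 (deg)"
    s=manip.get_state();r=rot(s["ee_rot"]);m=r.as_matrix()
    print("t",s["clock"],"pos",s["position"].round(4),"F",s["contact_force"].round(1),"w",round(s["width"],4),round(s["gripper_force"],1))
    print("shift mm",(1000*r.inv().apply(np.array(target)-s["position"])).round(1),"tilt",np.degrees(m[:2,2]).round(2))
    if yaw is not None:
        a=np.degrees(np.arctan2(m[1,1],m[0,1])); print("turn z",round(-(yaw+90-a),2))
E
python3 -m handwheel '[{"translation":[0,0,0],"angular":[0,0,-6.1],"hand":0},{"translation":[0,0,0],"angular":[0,0,-6.1],"hand":0},{"translation":[0,0,0],"angular":[0,0,-6.1],"hand":0},{"translation":[0,0,0],"angular":[0,0,-6.1],"hand":0},{"translation":[0,0,0],"angular":[0,0,-6.1],"hand":0}]' 60
python3 -c "
from h import *
delta([.43,-.287,.2],9.4)"
```

```text
clock: 0.52
position: [0.2077, 0.5358, 0.2308]
ee_rot: [-0.0, -0.084, 0.996, -0.0]
contact_force: [-0.2, -0.4, -0.5]
width: 0.0854
gripper_force: 0.0
t 0.5167 pos [0.2077 0.5358 0.2308] F [-0.2 -0.4 -0.5] w 0.0854 0.0
shift mm [ -81.8 -848.4   31.5] tilt [-0.03 -0.06]
turn z 0.22
```

```bash
python3 -m handwheel '[{"translation":[-4,-40,0],"angular":[0,0,0],"hand":0}]' >/dev/null 2>&1 && echo hmm >/dev/null; true
```

```text
(no output)
```

That row was in millimetres instead of metres, which was my slip. I'll check the state before moving again.

```bash
python3 -c "
from h import *
delta([.43,-.287,.2],9.4)"
```

```text
t 0.6 pos [0.2183 0.5012 0.2302] F [0.6 0.8 0.6] w 0.0855 0.0
shift mm [ -75.6 -812.8   26. ] tilt [-0.04  0.3 ]
turn z 0.32
```

The row was clipped to one step with no harm done, so I'll carry on in metres.

```bash
python3 -m handwheel '[{"translation":[-0.004,-0.04,0.001],"angular":[0,0,0],"hand":0},{"translation":[-0.004,-0.04,0.001],"angular":[0,0,0],"hand":0},{"translation":[-0.004,-0.04,0.001],"angular":[0,0,0],"hand":0},{"translation":[-0.004,-0.04,0.001],"angular":[0,0,0],"hand":0},{"translation":[-0.004,-0.04,0.001],"angular":[0,0,0],"hand":0},{"translation":[-0.004,-0.04,0.001],"angular":[0,0,0],"hand":0},{"translation":[-0.004,-0.04,0.001],"angular":[0,0,0],"hand":0},{"translation":[-0.004,-0.04,0.001],"angular":[0,0,0],"hand":0},{"translation":[-0.004,-0.04,0.001],"angular":[0,0,0],"hand":0},{"translation":[-0.004,-0.04,0.001],"angular":[0,0,0],"hand":0}]'
python3 -m handwheel '[{"translation":[-0.004,-0.04,0.001],"angular":[0,0,0],"hand":0},{"translation":[-0.004,-0.04,0.001],"angular":[0,0,0],"hand":0},{"translation":[-0.004,-0.04,0.001],"angular":[0,0,0],"hand":0},{"translation":[-0.004,-0.04,0.001],"angular":[0,0,0],"hand":0},{"translation":[-0.004,-0.04,0.001],"angular":[0,0,0],"hand":0},{"translation":[-0.004,-0.04,0.001],"angular":[0,0,0],"hand":0},{"translation":[-0.004,-0.04,0.001],"angular":[0,0,0],"hand":0},{"translation":[-0.004,-0.04,0.001],"angular":[0,0,0],"hand":0},{"translation":[-0.004,-0.04,0.001],"angular":[0,0,0],"hand":0},{"translation":[-0.004,-0.04,0.001],"angular":[0,0,0],"hand":0}]'
python3 -m handwheel '[{"translation":[0,-0.006,0],"angular":[0,0,0.2],"hand":0},{"translation":[0,0,0],"angular":[0,0,0],"hand":0},{"translation":[0,0,0],"angular":[0,0,0],"hand":0}]'
python3 - <<'E'
from h import *
import cv2
delta([.43,-.287,.2],9.4)
im=manip.get_image("wrist");cv2.imwrite("pics/w1.png",im[:,:,::-1])
E
```

```text
clock: 1.43
position: [0.3224, 0.1059, 0.2212]
ee_rot: [0.0, -0.082, 0.997, 0.0]
contact_force: [1.3, -0.1, 0.3]
width: 0.0854
gripper_force: 0.0
clock: 2.27
position: [0.4268, -0.2825, 0.2108]
ee_rot: [-0.0, -0.081, 0.997, 0.0]
contact_force: [0.7, 0.5, 0.8]
width: 0.0856
gripper_force: 0.0
clock: 2.52
position: [0.4273, -0.2858, 0.2105]
ee_rot: [-0.001, -0.079, 0.997, 0.001]
contact_force: [-0.5, 0.9, -0.6]
width: 0.0852
gripper_force: 0.0
t 2.5167 pos [ 0.4273 -0.2858  0.2105] F [-0.5  0.9 -0.6] w 0.0852 0.0
shift mm [-2.5 -1.6 10.5] tilt [-0.1   0.14]
turn z -0.34
```

View pics/w1.png

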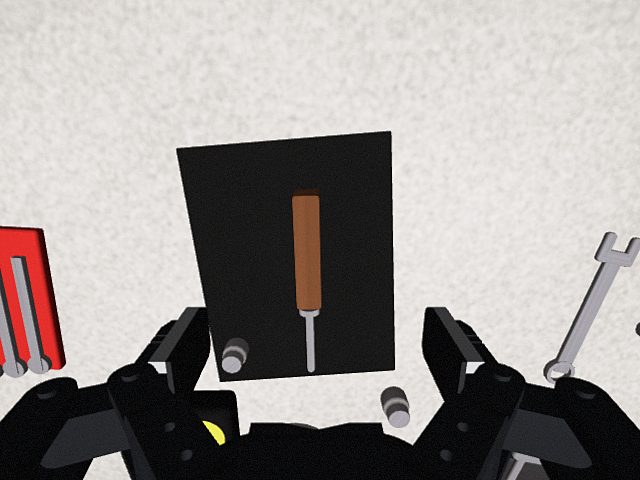

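The wrist view shows the handle top from row 195 (columns 292–319) to row 310 (297–321), and the rod end at (311,371).

Run:
```python
from h import *
s=manip.get_state();P=lambda u,v,z:px2w("wrist",(u,v),z,s)
r=P(305.5,195.5,.041);f=P(309,310,.041);t=P(311,371.5,.035)
a=lambda v:np.degrees(np.arctan2(v[1],v[0]))
c=(r+f)/2
print(r,f,t,"c",c,np.linalg.norm(f-r),a(f-r),a(t-r))
delta([.4645,-.287,.06],9.4)
```

```text
[ 0.40968758 -0.29557951  0.041     ] [ 0.51790796 -0.27583482  0.041     ] [ 0.59053472 -0.26264328  0.035     ] c [ 0.46379777 -0.28570717  0.041     ] 0.1100068410277352 10.339824923050951 10.321693229849695
t 2.5667 pos [ 0.4272 -0.285   0.2108] F [ 0.6 -0.1 -0.1] w 0.0854 0.0
shift mm [-36.6  -8.2 150.7] tilt [-0.08  0.13]
turn z -0.28
```

```bash
python3 -m handwheel '[{"translation":[0,0,0],"angular":[0,0,-0.9],"hand":0},{"translation":[-0.012,-0.002,0.038],"angular":[0,0,0],"hand":0},{"translation":[-0.012,-0.002,0.038],"angular":[0,0,0],"hand":0},{"translation":[-0.012,-0.002,0.038],"angular":[0,0,0],"hand":0},{"translation":[0,0,0],"angular":[0,0,0],"hand":0},{"translation":[0,0,0],"angular":[0,0,0],"hand":0}]'
python3 -c "
from h import *
delta([.464,-.286,.009],10)"
```

```text
clock: 3.07
position: [0.4633, -0.2838, 0.096]
ee_rot: [-0.002, -0.089, 0.996, 0.002]
contact_force: [0.3, 0.1, 1.2]
width: 0.0853
gripper_force: 0.0
t 3.0667 pos [ 0.4633 -0.2838  0.096 ] F [0.3 0.1 1.2] w 0.0853 0.0
shift mm [-0.5 -2.7 87. ] tilt [-0.23  0.19]
turn z 0.17
```

```bash
python3 -m handwheel '[{"translation":[0,-0.001,0.03],"angular":[0,0,0.2],"hand":0},{"translation":[0,-0.001,0.025],"angular":[0,0,0],"hand":0},{"translation":[0,0,0.02],"angular":[0,0,0],"hand":0},{"translation":[0,0,0.011],"angular":[0,0,0],"hand":0},{"translation":[0,0,0],"angular":[0,0,0],"hand":0},{"translation":[0,0,0],"angular":[0,0,0],"hand":0.3}]'
python3 -m handwheel '[{"translation":[0,0,0],"angular":[0,0,0],"hand":1},{"translation":[0,0,0],"angular":[0,0,0],"hand":1},{"translation":[0,0,0],"angular":[0,0,0],"hand":1},{"translation":[0,0,0],"angular":[0,0,0],"hand":1},{"translation":[0,0,0],"angular":[0,0,0],"hand":1},{"translation":[0,0,0],"angular":[0,0,0],"hand":1},{"translation":[0,0,0],"angular":[0,0,0],"hand":1},{"translation":[0,0,0],"angular":[0,0,0],"hand":1},{"translation":[0,0,0],"angular":[0,0,0],"hand":1},{"translation":[0,0,0],"angular":[0,0,0],"hand":1}]' 80
python3 -c "
from h import *
delta([.464,-.286,.009],10)"
```

```text
clock: 3.57
position: [0.4656, -0.2885, 0.0133]
ee_rot: [0.001, -0.086, 0.996, -0.001]
contact_force: [-0.2, 1.0, -0.1]
width: 0.0751
gripper_force: 0.0
clock: 4.4
position: [0.4655, -0.2886, 0.0125]
ee_rot: [0.001, -0.086, 0.996, -0.001]
contact_force: [0.1, 1.2, 6.7]
width: 0.0231
gripper_force: 79.4
t 4.4 pos [ 0.4655 -0.2886  0.0125] F [0.1 1.2 6.7] w 0.0231 79.4
shift mm [1.1 2.8 3.5] tilt [ 0.09 -0.06]
turn z -0.18
```

```bash
python3 -m handwheel '[{"translation":[0,0,-0.01],"angular":[0,0,0],"hand":1},{"translation":[0,0,-0.02],"angular":[0,0,0],"hand":1},{"translation":[0,0,-0.03],"angular":[0,0,0],"hand":1},{"translation":[0,0,-0.03],"angular":[0,0,0],"hand":1},{"translation":[0,0,-0.03],"angular":[0,0,0],"hand":1},{"translation":[0,0,-0.02],"angular":[0,0,5.7],"hand":1},{"translation":[0,0,0],"angular":[0,0,5.7],"hand":1},{"translation":[0,0,0],"angular":[0,0,5.6],"hand":1},{"translation":[0,0,0],"angular":[0,0,0],"hand":1},{"translation":[0,0,0],"angular":[0,0,0],"hand":1}]'
python3 -c "
from h import *
delta([.515,.2506,.15],-7)
import cv2
cv2.imwrite('pics/w2.png',manip.get_image('wrist')[:,:,::-1])
"
```

```text
clock: 5.23
position: [0.4644, -0.2878, 0.1514]
ee_rot: [-0.0, 0.061, 0.998, 0.0]
contact_force: [0.4, 0.2, -1.6]
width: 0.0226
gripper_force: 78.5
t 5.2333 pos [ 0.4644 -0.2878  0.1514] F [ 0.4  0.2 -1.6] w 0.0226 78.5
shift mm [ 15.9 540.5   1.6] tilt [-0.03  0.03]
turn z -0.05
```

View pics/w2.png

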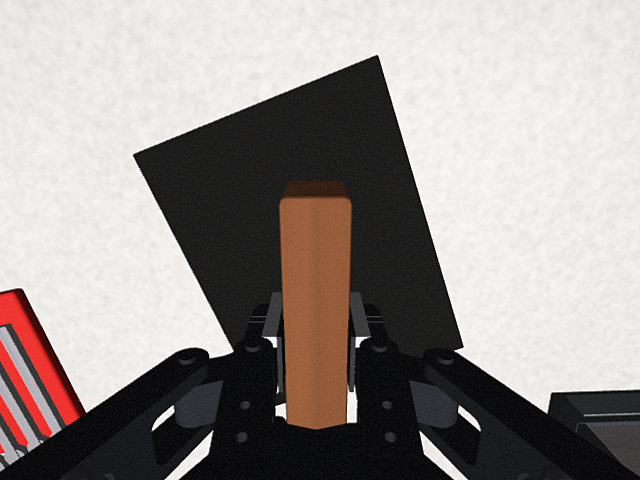

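Hook is held squarely: the rear top edge of the handle is at row 198, columns 279–352, and centred.

Run:
```python
from h import *
s=manip.get_state()
p=px2w("wrist",(315.5,198),s["position"][2]+.0285,s)
f=px2w("wrist",(317,400),s["position"][2]+.0285,s)
o=rot(s["ee_rot"]).inv().apply(p-s["position"]);o2=rot(s["ee_rot"]).inv().apply(f-s["position"])
print("rear in tool",o,o2)
```

```text
rear in tool [ 0.05625987  0.0004299  -0.02845274] [-0.02149866  0.00093891 -0.02851742]
```

```bash
python3 -m handwheel '[{"translation":[0.001,0.036,0],"angular":[0,0,0],"hand":1},{"translation":[0.001,0.036,0],"angular":[0,0,0],"hand":1},{"translation":[0.001,0.036,0],"angular":[0,0,0],"hand":1},{"translation":[0.001,0.036,0],"angular":[0,0,0],"hand":1},{"translation":[0.001,0.036,0],"angular":[0,0,0],"hand":1},{"translation":[0.001,0.036,0],"angular":[0,0,0],"hand":1},{"translation":[0.001,0.036,0],"angular":[0,0,0],"hand":1},{"translation":[0.001,0.036,0],"angular":[0,0,0],"hand":1},{"translation":[0.001,0.036,0],"angular":[0,0,0],"hand":1},{"translation":[0.001,0.036,0],"angular":[0,0,0],"hand":1}]'
python3 -m handwheel '[{"translation":[0.001,0.036,0],"angular":[0,0,0],"hand":1},{"translation":[0.001,0.036,0],"angular":[0,0,0],"hand":1},{"translation":[0.001,0.036,0],"angular":[0,0,0],"hand":1},{"translation":[0.001,0.036,0],"angular":[0,0,0],"hand":1},{"translation":[0.001,0.036,0],"angular":[0,0,0],"hand":1},{"translation":[0,0,0],"angular":[0,0,0],"hand":1},{"translation":[0,0,0],"angular":[0,0,0],"hand":1},{"translation":[0,0,0],"angular":[0,0,0],"hand":1}]'
python3 - <<'E'
from h import *
import cv2
delta([.5254,.2506,.15],-7)
s=cv2.INTER_CUBIC
a=manip.get_image('top')[100:230,150:290,::-1]
b=manip.get_image('scene')[120:280,360:520,::-1]
cv2.imwrite('pics/c3.png',np.hstack([cv2.resize(a,(420,390),interpolation=s),cv2.resize(b,(380,390),interpolation=s)]))
E
```

```text
clock: 6.12
position: [0.4995, 0.0721, 0.151]
ee_rot: [-0.0, 0.062, 0.998, -0.0]
contact_force: [0.2, -1.1, -2.9]
width: 0.0228
gripper_force: 78.9
clock: 6.78
position: [0.5169, 0.2492, 0.1506]
ee_rot: [-0.001, 0.062, 0.998, -0.001]
contact_force: [-0.3, -0.8, -2.4]
width: 0.0231
gripper_force: 79.1
t 6.7833 pos [0.5169 0.2492 0.1506] F [-0.3 -0.8 -2.4] w 0.0231 79.1
shift mm [-8.3  2.4  0.6] tilt [-0.1  -0.07]
turn z -0.07
```

View pics/c3.png

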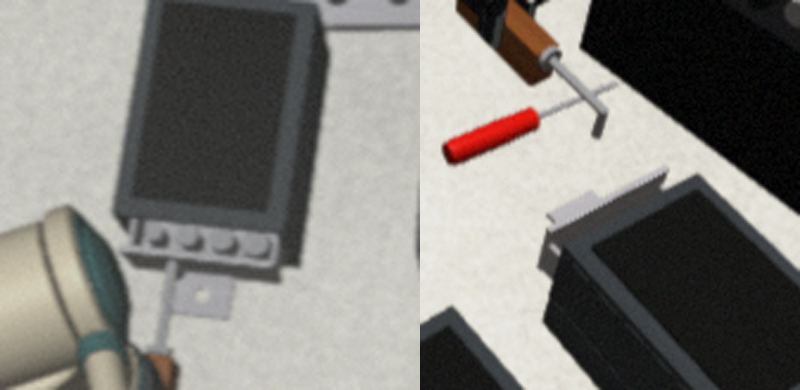

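The top crop shows the rod end at (176,262), which is above the tab but displaced by parallax, and the hole at (203,296). I'll compute both from the same camera.

Run:
```python
from h import *
T=lambda x,y,z:px2w("top",(150+x/3-.33,100+y/3-.33),z)
s=manip.get_state();z=s["position"][2];r=rot(s["ee_rot"])
e=T(176,262,z+.0225);print("rod end top cam",e, "axis",e+r.apply([.004,0,0]),"predicted tip axis",s["position"]+r.apply([-.1237,0.0005,0]))
print("root dir", T(176,262,z+.0225)-T(158,352,z+.0225))
print("hole",T(203,296,.052))
b=lambda x,y,z:px2w("scene",(360+x*160/380-.3,120+y*160/390-.3),z)
print("scene: tip bottom",b(598,137,z-.0095))
```

```text
rod end top cam [0.64216284 0.23141839 0.17347848] axis [0.63819444 0.23192014 0.17348222] predicted tip axis [0.63994594 0.23331908 0.1508625 ]
root dir [ 0.06934679 -0.01124413  0.        ]
hole [0.64728715 0.23439733 0.052     ]
scene: tip bottom [0.85106806 0.49870911 0.14147848]
```

```bash
python3 -m handwheel '[{"translation":[-0.004,0.001,0.02],"angular":[0,0,0],"hand":1},{"translation":[-0.004,0.001,0.02],"angular":[0,0,0],"hand":1},{"translation":[-0.0005,0.0008,0.02],"angular":[0,0,0],"hand":1},{"translation":[0,0,0.015],"angular":[0,0,0],"hand":1},{"translation":[0,0,0.007],"angular":[0,0,0],"hand":1},{"translation":[0,0,0],"angular":[0,0,0],"hand":1},{"translation":[0,0,0],"angular":[0,0,0],"hand":1},{"translation":[0,0,0],"angular":[0,0,0],"hand":1}]'
python3 - <<'E'
from h import *
import cv2
delta([.5254,.2506,.15],-7)
s=cv2.INTER_CUBIC
a=np.mean([manip.get_image('top') for _ in range(5)],0).astype('uint8')[165:215,190:240,::-1]
b=np.mean([manip.get_image('scene') for _ in range(5)],0).astype('uint8')[180:240,395:455,::-1]
cv2.imwrite('pics/c4.png',np.hstack([cv2.resize(a,(400,400),interpolation=s),cv2.resize(b,(400,400),interpolation=s)]))
E
```

```text
clock: 7.55
position: [0.5273, 0.251, 0.0705]
ee_rot: [0.001, 0.063, 0.998, 0.0]
contact_force: [0.2, 1.4, -1.8]
width: 0.0229
gripper_force: 79.2
t 7.55 pos [0.5273 0.251  0.0705] F [ 0.2  1.4 -1.8] w 0.0229 79.2
shift mm [  1.7  -0.6 -79.5] tilt [0.12 0.04]
turn z -0.22
```

View pics/c4.png

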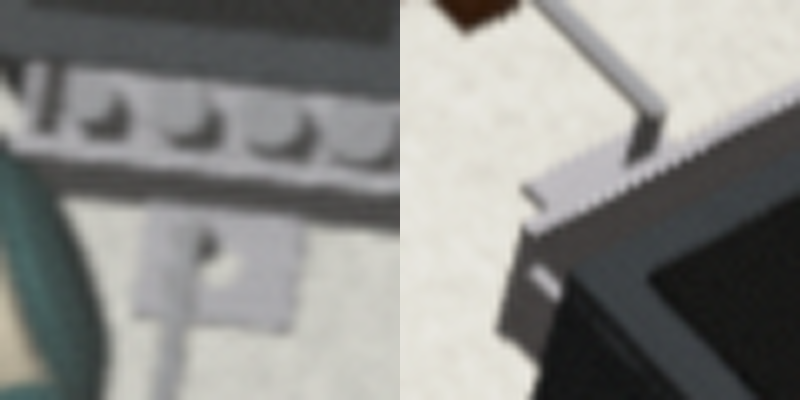

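Left panel: the down-turned tip shows as the dark spot at about (207,247), and the tab centre and hole are at about (221,265), so the tip is too far +x and +y. Right panel: the tip bottom is at (630,163). I'll put numbers on the offset.

Run:
```python
from h import *
s=manip.get_state();z=s["position"][2]
T=lambda x,y,z:px2w("top",(190+x/8-.45,165+y/8-.45),z)
print("tip top",T(207,247,z-.0075),"hole",T(221,265,.052))
q=[T(*p,.052) for p in((150,200),(303,215),(292,330),(135,315))];print("tab",np.mean(q,0),[np.linalg.norm(q[i]-q[i-1]) for i in range(4)])
print("rod end",T(190,228,z+.0225)+rot(s["ee_rot"]).apply([.004,0,0]))
print("scene tip",px2w("scene",(395+(630-400)/6.667-.4,180+163/6.667-.4),z-.0095))
print("pred",s["position"]+rot(s["ee_rot"]).apply([-.1237,.0005,0]))
```

```text
tip top [0.65217044 0.23735954 0.06194338] hole [0.64899294 0.23484648 0.052     ]
tab [0.64904872 0.23515939 0.052     ] [np.float64(0.03711972897309533), np.float64(0.0481669311322428), np.float64(0.03700496989866203), np.float64(0.049131555491727645)]
rod end [0.64615886 0.23710464 0.09194245]
scene tip [0.64712682 0.23937582 0.05994338]
pred [0.64913522 0.23635274 0.06947229]
```

```bash
python3 -m handwheel '[{"translation":[0.0005,-0.0019,0],"angular":[0,0,0],"hand":1},{"translation":[0,0,0],"angular":[0,0,0],"hand":1},{"translation":[0,0,0.003],"angular":[0,0,0],"hand":1},{"translation":[0,0,0.002],"angular":[0,0,0],"hand":1},{"translation":[0,0,0.002],"angular":[0,0,0],"hand":1},{"translation":[0,0,0],"angular":[0,0,0],"hand":1}]'
python3 -m handwheel '[{"translation":[0,0,0.001],"angular":[0,0,0],"hand":1},{"translation":[0,0,0.001],"angular":[0,0,0],"hand":1},{"translation":[0,0,0.001],"angular":[0,0,0],"hand":1},{"translation":[0,0,0],"angular":[0,0,0],"hand":1}]'
```

```text
clock: 8.55
position: [0.5252, 0.2493, 0.0616]
ee_rot: [-0.001, 0.063, 0.998, -0.0]
contact_force: [0.0, -0.1, -1.3]
width: 0.0229
gripper_force: 79.2
clock: 8.88
position: [0.5255, 0.2494, 0.0591]
ee_rot: [-0.0, 0.063, 0.998, -0.0]
contact_force: [-0.0, 0.5, -2.5]
width: 0.0228
gripper_force: 79.2
```

```bash
python3 -m handwheel '[{"translation":[0,0,0.001],"angular":[0,0,0],"hand":1},{"translation":[0,0,0.001],"angular":[0,0,0],"hand":1},{"translation":[0,0,0.001],"angular":[0,0,0],"hand":1},{"translation":[0,0,0],"angular":[0,0,0],"hand":1}]'
python3 -m handwheel '[{"translation":[0,0,0.001],"angular":[0,0,0],"hand":1},{"translation":[0,0,0.001],"angular":[0,0,0],"hand":1},{"translation":[0,0,0],"angular":[0,0,0],"hand":1}]'
```

```text
clock: 9.22
position: [0.5254, 0.2493, 0.0561]
ee_rot: [-0.0, 0.063, 0.998, -0.0]
contact_force: [0.5, -0.4, -2.5]
width: 0.0226
gripper_force: 79.2
clock: 9.47
position: [0.5255, 0.2494, 0.0541]
ee_rot: [-0.0, 0.063, 0.998, -0.0]
contact_force: [0.3, 0.9, -1.8]
width: 0.023
gripper_force: 79.2
```

Still no contact force at 7.5 mm below the tab's top face, so the tip is in the hole. I'll go a bit deeper and start drawing gently.

```bash
python3 -m handwheel '[{"translation":[0,0,0.002],"angular":[0,0,0],"hand":1},{"translation":[0,0,0.002],"angular":[0,0,0],"hand":1},{"translation":[0,0,0],"angular":[0,0,0],"hand":1},{"translation":[0,0,0],"angular":[0,0,0],"hand":1}]'
python3 -m handwheel '[{"translation":[0.001,0,0],"angular":[0,0,0],"hand":1},{"translation":[0.001,0,0],"angular":[0,0,0],"hand":1},{"translation":[0.001,0,0],"angular":[0,0,0],"hand":1},{"translation":[0.001,0,0],"angular":[0,0,0],"hand":1}]'
```

```text
clock: 9.8
position: [0.5254, 0.2493, 0.0501]
ee_rot: [-0.0, 0.063, 0.998, -0.0]
contact_force: [-0.5, -0.0, -1.8]
width: 0.0225
gripper_force: 79.2
clock: 10.13
position: [0.5225, 0.2499, 0.0505]
ee_rot: [0.001, 0.063, 0.998, 0.0]
contact_force: [3.9, -0.8, -3.9]
width: 0.0228
gripper_force: 79.0
```

```bash
python3 -m handwheel '[{"translation":[0.001,0,0],"angular":[0,0,0],"hand":1},{"translation":[0.001,0,0],"angular":[0,0,0],"hand":1},{"translation":[0.001,0,0],"angular":[0,0,0],"hand":1}]' | sed -n '1,2p;4p'
python3 -m handwheel '[{"translation":[0.001,0,0],"angular":[0,0,0],"hand":1},{"translation":[0.001,0,0],"angular":[0,0,0],"hand":1},{"translation":[0.001,0,0],"angular":[0,0,0],"hand":1}]' | sed -n '1,2p;4p'
python3 -m handwheel '[{"translation":[0.001,0,0],"angular":[0,0,0],"hand":1},{"translation":[0.001,0,0],"angular":[0,0,0],"hand":1},{"translation":[0.001,0,0],"angular":[0,0,0],"hand":1}]' | sed -n '1,2p;4p'
```

```text
clock: 10.38
position: [0.5206, 0.2503, 0.0506]
contact_force: [4.7, -1.2, -4.2]
clock: 10.63
position: [0.5176, 0.2507, 0.0506]
contact_force: [5.6, -1.6, -3.8]
clock: 10.88
position: [0.5147, 0.251, 0.0506]
contact_force: [4.4, -2.1, -4.3]
```

```bash
python3 -m handwheel '[{"translation":[0.001,-0.0001,0],"angular":[0,0,0],"hand":1},{"translation":[0.001,-0.0001,0],"angular":[0,0,0],"hand":1},{"translation":[0.001,-0.0001,0],"angular":[0,0,0],"hand":1},{"translation":[0.001,-0.0001,0],"angular":[0,0,0],"hand":1},{"translation":[0.001,-0.0001,0],"angular":[0,0,0],"hand":1}]' | sed -n '1,2p;4p'
python3 -m handwheel '[{"translation":[0.001,0,0],"angular":[0,0,0],"hand":1},{"translation":[0.001,0,0],"angular":[0,0,0],"hand":1},{"translation":[0.001,0,0],"angular":[0,0,0],"hand":1}]' | sed -n '1,2p;4p'
python3 -m handwheel '[{"translation":[0.001,0,0],"angular":[0,0,0],"hand":1},{"translation":[0.001,0,0],"angular":[0,0,0],"hand":1}]' | sed -n '1,2p;4p'
```

```text
clock: 11.3
position: [0.5098, 0.2515, 0.0507]
contact_force: [4.5, -0.5, -5.3]
clock: 11.55
position: [0.5068, 0.2518, 0.0506]
contact_force: [5.4, -0.6, -5.0]
clock: 11.72
position: [0.5048, 0.2521, 0.0506]
contact_force: [5.1, -0.2, -4.7]
```

```bash
cat > ok.py <<'E'
import sys
from h import *
s=manip.get_state();f=np.hypot(*s["contact_force"][:2]);print(s["position"].round(4),s["contact_force"].round(1))
sys.exit(f>8.5)
E
python3 -m handwheel '[{"translation":[0.001,0,0],"angular":[0,0,0],"hand":1},{"translation":[0.001,0,0],"angular":[0,0,0],"hand":1}]' >/dev/null && python3 ok.py &&
python3 -m handwheel '[{"translation":[0.001,0,0],"angular":[0,0,0],"hand":1},{"translation":[0.001,0,0],"angular":[0,0,0],"hand":1}]' >/dev/null && python3 ok.py &&
python3 -m handwheel '[{"translation":[0.001,0,0],"angular":[0,0,0],"hand":1},{"translation":[0.001,0,0],"angular":[0,0,0],"hand":1}]' >/dev/null && python3 ok.py &&
python3 -m handwheel '[{"translation":[0.001,0,0],"angular":[0,0,0],"hand":1},{"translation":[0.001,0,0],"angular":[0,0,0],"hand":1}]' >/dev/null && python3 ok.py &&
python3 -m handwheel '[{"translation":[0.001,0,0],"angular":[0,0,0],"hand":1},{"translation":[0.001,0,0],"angular":[0,0,0],"hand":1}]' >/dev/null && python3 ok.py
```

```text
[0.5028 0.2523 0.0506] [ 5.  -0.3 -5.5]False
```

```bash
sed -i 's/sys.exit(f>8.5)/sys.exit(int(f>8.5))/' ok.py
python3 -m handwheel '[{"translation":[0.001,0,0],"angular":[0,0,0],"hand":1},{"translation":[0.001,0,0],"angular":[0,0,0],"hand":1}]' >/dev/null && python3 ok.py &&
python3 -m handwheel '[{"translation":[0.001,0,0],"angular":[0,0,0],"hand":1},{"translation":[0.001,0,0],"angular":[0,0,0],"hand":1}]' >/dev/null && python3 ok.py &&
python3 -m handwheel '[{"translation":[0.001,0,0],"angular":[0,0,0],"hand":1},{"translation":[0.001,0,0],"angular":[0,0,0],"hand":1}]' >/dev/null && python3 ok.py &&
python3 -m handwheel '[{"translation":[0.001,0,0],"angular":[0,0,0],"hand":1},{"translation":[0.001,0,0],"angular":[0,0,0],"hand":1}]' >/dev/null && python3 ok.py &&
python3 -m handwheel '[{"translation":[0.001,0,0],"angular":[0,0,0],"hand":1},{"translation":[0.001,0,0],"angular":[0,0,0],"hand":1}]' >/dev/null && python3 ok.py &&
python3 -m handwheel '[{"translation":[0.001,0,0],"angular":[0,0,0],"hand":1},{"translation":[0.001,0,0],"angular":[0,0,0],"hand":1}]' >/dev/null && python3 ok.py &&
python3 -m handwheel '[{"translation":[0.001,0,0],"angular":[0,0,0],"hand":1},{"translation":[0.001,0,0],"angular":[0,0,0],"hand":1}]' >/dev/null && python3 ok.py
```

```text
[0.5008 0.2526 0.0507] [ 5.  -0.5 -4.6]
[0.4989 0.2528 0.0506] [ 6.4 -0.8 -3.9]
[0.4969 0.2531 0.0506] [ 4.8 -0.4 -4.9]
[0.4949 0.2533 0.0506] [ 5.6 -0.5 -6.1]
[0.4929 0.2536 0.0506] [ 5.5 -0.2 -5.4]
[0.4909 0.2538 0.0506] [ 5.5 -1.2 -4.8]
[0.4889 0.2541 0.0507] [ 5.1 -0.5 -4.9]
```

```bash
python3 -m handwheel '[{"translation":[0.001,0,0],"angular":[0,0,0],"hand":1},{"translation":[0.001,0,0],"angular":[0,0,0],"hand":1}]' >/dev/null && python3 ok.py &&
python3 -m handwheel '[{"translation":[0.001,0,0],"angular":[0,0,0],"hand":1},{"translation":[0.001,0,0],"angular":[0,0,0],"hand":1}]' >/dev/null && python3 ok.py &&
python3 -m handwheel '[{"translation":[0.001,0,0],"angular":[0,0,0],"hand":1},{"translation":[0.001,0,0],"angular":[0,0,0],"hand":1}]' >/dev/null && python3 ok.py &&
python3 -m handwheel '[{"translation":[0.001,0,0],"angular":[0,0,0],"hand":1},{"translation":[0.001,0,0],"angular":[0,0,0],"hand":1}]' >/dev/null && python3 ok.py &&
python3 -m handwheel '[{"translation":[0.001,0,0],"angular":[0,0,0],"hand":1},{"translation":[0.001,0,0],"angular":[0,0,0],"hand":1}]' >/dev/null && python3 ok.py &&
python3 -m handwheel '[{"translation":[0.001,0,0],"angular":[0,0,0],"hand":1},{"translation":[0.001,0,0],"angular":[0,0,0],"hand":1}]' >/dev/null && python3 ok.py &&
python3 -m handwheel '[{"translation":[0.001,0,0],"angular":[0,0,0],"hand":1},{"translation":[0.001,0,0],"angular":[0,0,0],"hand":1}]' >/dev/null && python3 ok.py &&
python3 -m handwheel '[{"translation":[0.001,0,0],"angular":[0,0,0],"hand":1},{"translation":[0.001,0,0],"angular":[0,0,0],"hand":1}]' >/dev/null && python3 ok.py
```

```text
[0.4869 0.2543 0.0506] [ 5.1 -0.2 -5.2]
[0.4849 0.2546 0.0506] [ 5.1 -0.4 -4.8]
[0.4829 0.2548 0.0506] [ 5.6 -0.4 -4.9]
[0.481  0.2551 0.0507] [ 4.1 -0.7 -5.3]
[0.479  0.2553 0.0506] [ 5.1 -0.  -5.6]
[0.477  0.2556 0.0507] [ 4.3 -0.4 -5.5]
[0.475  0.2558 0.0506] [ 4.8 -0.6 -5.9]
[0.4741 0.256  0.0508] [ 9.  -1.9 -6.9]
```

```bash
python3 ok.py &&
python3 -m handwheel '[{"translation":[0.001,0,0],"angular":[0,0,0],"hand":1},{"translation":[0.001,0,0],"angular":[0,0,0],"hand":1}]' >/dev/null && python3 ok.py &&
python3 -m handwheel '[{"translation":[0.001,0,0],"angular":[0,0,0],"hand":1}]' >/dev/null && python3 ok.py &&
python3 -m handwheel '[{"translation":[0.001,0,0],"angular":[0,0,0],"hand":1}]' >/dev/null && python3 ok.py &&
python3 -m handwheel '[{"translation":[0.001,0,0],"angular":[0,0,0],"hand":1}]' >/dev/null && python3 ok.py &&
python3 -m handwheel '[{"translation":[0.001,0,0],"angular":[0,0,0],"hand":1}]' >/dev/null && python3 ok.py &&
python3 -m handwheel '[{"translation":[0.001,0,0],"angular":[0,0,0],"hand":1}]' >/dev/null && python3 ok.py &&
python3 -m handwheel '[{"translation":[0.001,0,0],"angular":[0,0,0],"hand":1}]' >/dev/null && python3 ok.py &&
python3 -m handwheel '[{"translation":[0.001,0,0],"angular":[0,0,0],"hand":1}]' >/dev/null && python3 ok.py &&
python3 -m handwheel '[{"translation":[0.001,0,0],"angular":[0,0,0],"hand":1}]' >/dev/null && python3 ok.py &&
python3 -m handwheel '[{"translation":[0.001,0,0],"angular":[0,0,0],"hand":1}]' >/dev/null && python3 ok.py
```

```text
[0.4741 0.256  0.0508] [ 9.  -1.9 -6.9]
```

```bash
python3 -m handwheel '[{"translation":[0.0005,0,0],"angular":[0,0,0],"hand":1},{"translation":[0,0,0],"angular":[0,0,0],"hand":1}]' >/dev/null; python3 ok.py
python3 -m handwheel '[{"translation":[0.0005,0,0],"angular":[0,0,0],"hand":1},{"translation":[0,0,0],"angular":[0,0,0],"hand":1}]' >/dev/null; python3 ok.py
```

```text
[0.4741 0.256  0.0507] [ 9.4 -1.5 -6.8]
[0.4741 0.2561 0.0508] [10.2 -2.3 -7. ]
```

```bash
python3 -m handwheel '[{"translation":[0.0007,0,0],"angular":[0,0,0],"hand":1},{"translation":[0.0007,0,0],"angular":[0,0,0],"hand":1},{"translation":[0,0,0],"angular":[0,0,0],"hand":1}]' >/dev/null; python3 ok.py
python3 - <<'E'
from h import *
import cv2
s=cv2.INTER_CUBIC
a=np.mean([manip.get_image('top') for _ in range(2)],0).astype('uint8')[140:240,180:280,::-1]
b=np.mean([manip.get_image('scene') for _ in range(2)],0).astype('uint8')[130:250,360:480,::-1]
cv2.imwrite('pics/c5.png',np.hstack([cv2.resize(a,(400,400),interpolation=s),cv2.resize(b,(400,400),interpolation=s)]))
E
```

```text
[0.4741 0.2562 0.0509] [12.4 -3.  -9.6]
```

View pics/c5.png

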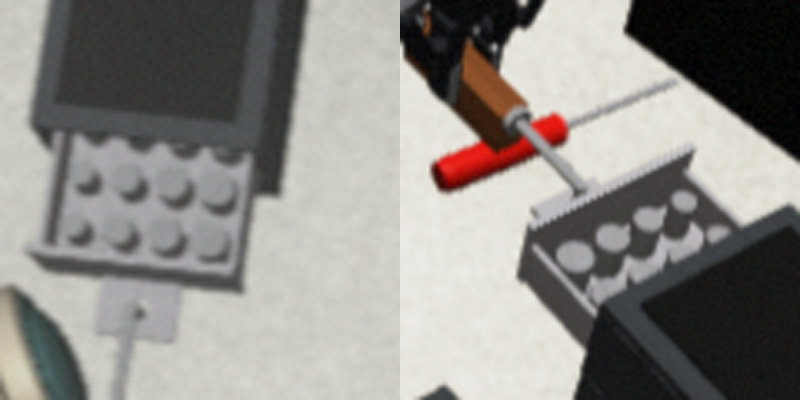

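The tray is well out and the tip still in the hole, with the hole at about crop (139,310) in the top view. I'll measure the travel.

Run:
```python
from h import *
T=lambda x,y,z:px2w("top",(180+x/4-.4,140+y/4-.4),z)
q=[T(*p,.052) for p in((103,272),(180,284),(173,339),(95,332))]
print("tab",np.mean(q,0),"hole",T(139,310,.052),"travel",np.linalg.norm(np.mean(q,0)-[.649,.235,.052]),[np.linalg.norm(q[i]-q[i-1]) for i in range(4)])
print(manip.get_state()["clock"])
```

```text
tab [0.60159435 0.24129362 0.052     ] hole [0.59947476 0.24045927 0.052     ] travel 0.04782160157777459 [np.float64(0.03819133789106216), np.float64(0.0486051212136192), np.float64(0.034957039658696135), np.float64(0.048428999855426244)]
15.1667
```

Run:
```python
from h import *
T=lambda x,y,z:px2w("top",(180+x/4-.4,140+y/4-.4),z)
d=np.array([np.cos(np.radians(-7)),np.sin(np.radians(-7))])
for c in(T(35,125,.11),T(262,150,.11)): print("out now",(c[:2]-np.array([.6005,.241]))@d-.018)
```

```text
out now 0.07521211348168842
out now 0.07496497162401121
```

```bash
python3 -m handwheel '[{"translation":[0.0007,0,0.0007],"angular":[0,0,0],"hand":1},{"translation":[0.0007,0,0.0007],"angular":[0,0,0],"hand":1},{"translation":[0,0,0],"angular":[0,0,0],"hand":1}]' >/dev/null; python3 ok.py
```

```text
[0.474  0.2564 0.05  ] [13.7 -3.1 -7.4]
```

The pull rose to 13.7 N without any further motion, so this is the rigid stop, about 75 mm out. Now I'll relax the pull.

```bash
python3 -m handwheel '[{"translation":[-0.001,0.0005,0],"angular":[0,0,0],"hand":1},{"translation":[-0.001,0.0005,0],"angular":[0,0,0],"hand":1},{"translation":[-0.001,0,0],"angular":[0,0,0],"hand":1},{"translation":[0,0,0],"angular":[0,0,0],"hand":1}]' >/dev/null; python3 ok.py
python3 -m handwheel '[{"translation":[-0.001,0,0],"angular":[0,0,0],"hand":1},{"translation":[-0.001,0,0],"angular":[0,0,0],"hand":1},{"translation":[0,0,0],"angular":[0,0,0],"hand":1}]' >/dev/null; python3 ok.py
```

```text
[0.4741 0.2566 0.0498] [ 7.2 -3.3 -2.2]
[0.4741 0.2567 0.0496] [ 4.7 -2.7 -0.1]
```

```bash
python3 -m handwheel '[{"translation":[-0.001,-0.001,0],"angular":[0,0,0],"hand":1},{"translation":[-0.001,-0.0005,0],"angular":[0,0,0],"hand":1},{"translation":[0,0,0],"angular":[0,0,0],"hand":1}]' >/dev/null; python3 ok.py
python3 -m handwheel '[{"translation":[-0.001,0,0],"angular":[0,0,0],"hand":1},{"translation":[0,0,0],"angular":[0,0,0],"hand":1}]' >/dev/null; python3 ok.py
```

```text
[0.4742 0.2554 0.0491] [ 2.8  0.5 -0.9]
[0.4745 0.2549 0.0487] [ 0.5  1.3 -2.6]
```

```bash
python3 -m handwheel '[{"translation":[-0.001,0,0],"angular":[0,0,0],"hand":1},{"translation":[0,0,0],"angular":[0,0,0],"hand":1}]' >/dev/null; python3 ok.py
python3 -m handwheel '[{"translation":[0,0,-0.002],"angular":[0,0,0],"hand":1},{"translation":[0,0,-0.003],"angular":[0,0,0],"hand":1},{"translation":[0,0,-0.003],"angular":[0,0,0],"hand":1},{"translation":[0,0,0],"angular":[0,0,0],"hand":1}]' >/dev/null; python3 ok.py
```

```text
[0.4749 0.2544 0.0484] [ 0.4  0.7 -2.2]
[0.476  0.2545 0.0575] [-0.5  1.  -1.2]
```

```bash
python3 -m handwheel '[{"translation":[0,0,-0.005],"angular":[0,0,0],"hand":1},{"translation":[0,0,-0.01],"angular":[0,0,0],"hand":1},{"translation":[0,0,-0.025],"angular":[0,0,0],"hand":1},{"translation":[0,0,-0.03],"angular":[0,0,0],"hand":1},{"translation":[0,0,-0.03],"angular":[0,0,0],"hand":1},{"translation":[0,0,0],"angular":[0,0,-5.7],"hand":1},{"translation":[0,0,0],"angular":[0,0,-5.7],"hand":1},{"translation":[0,0,0],"angular":[0,0,-5.6],"hand":1},{"translation":[0,0,0],"angular":[0,0,0],"hand":1}]'
python3 -c "
from h import *
delta([.466,-.2886,.12],10)
import cv2
a=manip.get_image('top')[140:240,180:280,::-1]
cv2.imwrite('pics/c6.png',cv2.resize(a,(400,400),interpolation=cv2.INTER_CUBIC))"
```

```text
clock: 17.67
position: [0.476, 0.2546, 0.1581]
ee_rot: [0.001, -0.086, 0.996, 0.0]
contact_force: [0.0, 0.1, -1.0]
width: 0.0227
gripper_force: 79.6
t 17.6667 pos [0.476  0.2546 0.1581] F [ 0.   0.1 -1. ] w 0.0227 79.6
shift mm [ 103.3 -533.4   37.8] tilt [0.06 0.02]
turn z -0.1
```

View pics/c6.png

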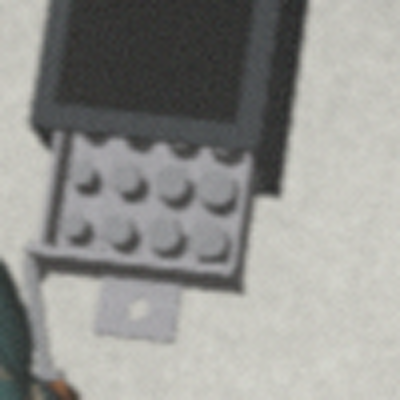

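The hook is out and the tray has stayed at its stop, with the hole still at (139,310). Next stop is the mat.

```bash
python3 -m handwheel '[{"translation":[0.007,-0.036,0],"angular":[0,0,0],"hand":1},{"translation":[0.007,-0.036,0],"angular":[0,0,0],"hand":1},{"translation":[0.007,-0.036,0],"angular":[0,0,0],"hand":1},{"translation":[0.007,-0.036,0],"angular":[0,0,0],"hand":1},{"translation":[0.007,-0.036,0],"angular":[0,0,0],"hand":1},{"translation":[0.007,-0.036,0],"angular":[0,0,0],"hand":1},{"translation":[0.007,-0.036,0],"angular":[0,0,0],"hand":1},{"translation":[0.007,-0.036,0],"angular":[0,0,0],"hand":1},{"translation":[0.007,-0.036,0],"angular":[0,0,0],"hand":1},{"translation":[0.007,-0.036,0],"angular":[0,0,0],"hand":1}]' >/dev/null
python3 -m handwheel '[{"translation":[0.007,-0.036,0],"angular":[0,0,0],"hand":1},{"translation":[0.007,-0.036,0],"angular":[0,0,0],"hand":1},{"translation":[0.007,-0.036,0.005],"angular":[0,0,0],"hand":1},{"translation":[0.007,-0.036,0.01],"angular":[0,0,0],"hand":1},{"translation":[0,-0.015,0.02],"angular":[0,0,0],"hand":1},{"translation":[0,0,0],"angular":[0,0,0],"hand":1},{"translation":[0,0,0],"angular":[0,0,0],"hand":1}]' >/dev/null
python3 -c "
from h import *
delta([.468,-.2886,.0135],10)"
```

```text
t 19.1333 pos [ 0.4669 -0.2735  0.1209] F [ 0.   1.2 -1.9] w 0.0226 79.7
shift mm [  1.2 -15.5 107.3] tilt [-0.15  0.16]
turn z -0.41
```

```bash
python3 -m handwheel '[{"translation":[0,-0.008,0.025],"angular":[0,0,-0.4],"hand":1},{"translation":[0,-0.006,0.025],"angular":[0,0,0],"hand":1},{"translation":[0,0,0.025],"angular":[0,0,0],"hand":1},{"translation":[0,0,0.015],"angular":[0,0,0],"hand":1},{"translation":[0,0,0.005],"angular":[0,0,0],"hand":1},{"translation":[0,0,0],"angular":[0,0,0],"hand":1},{"translation":[0,0,0],"angular":[0,0,0],"hand":1}]' >/dev/null
python3 -c "
from h import *
delta([.468,-.2886,.0135],10)"
```

```text
t 19.7167 pos [ 0.4712 -0.2868  0.028 ] F [ 0.4 -0.3 -2.2] w 0.0231 79.9
shift mm [ 3.5 -1.2 14.5] tilt [ 0.07 -0.04]
turn z 0.25
```

```bash
python3 -m handwheel '[{"translation":[0,0,0.005],"angular":[0,0,0],"hand":1},{"translation":[0,0,0.004],"angular":[0,0,0],"hand":1},{"translation":[0,0,0.002],"angular":[0,0,0],"hand":1},{"translation":[0,0,0],"angular":[0,0,0],"hand":1}]' >/dev/null;python3 ok.py
python3 -m handwheel '[{"translation":[0,0,0.001],"angular":[0,0,0],"hand":1},{"translation":[0,0,0.001],"angular":[0,0,0],"hand":1},{"translation":[0,0,0],"angular":[0,0,0],"hand":1}]' >/dev/null;python3 ok.py
python3 -m handwheel '[{"translation":[0,0,0.001],"angular":[0,0,0],"hand":1},{"translation":[0,0,0],"angular":[0,0,0],"hand":1}]' >/dev/null;python3 ok.py
```

```text
[ 0.4702 -0.2871  0.0158] [-0.7  0.3 -1.9]
[ 0.4703 -0.2873  0.0138] [-0.2  0.2 -1.7]
[ 0.4703 -0.2873  0.0128] [ 0.6  0.1 -1.4]
```

```bash
python3 -m handwheel '[{"translation":[0,0,0.0005],"angular":[0,0,0],"hand":1},{"translation":[0,0,0],"angular":[0,0,0],"hand":1}]' >/dev/null;python3 ok.py
python3 -m handwheel '[{"translation":[0,0,0.0005],"angular":[0,0,0],"hand":1},{"translation":[0,0,0],"angular":[0,0,0],"hand":1}]' >/dev/null;python3 ok.py
python3 -m handwheel '[{"translation":[0,0,0.0005],"angular":[0,0,0],"hand":1},{"translation":[0,0,0],"angular":[0,0,0],"hand":1}]' >/dev/null;python3 ok.py
```

```text
[ 0.4703 -0.2873  0.0126] [-0.4  0.  -0.4]
[ 0.4704 -0.2873  0.0125] [-0.7  1.6  3.9]
[ 0.4703 -0.2873  0.0125] [-2.4  2.6  8. ]
```

The underside is on the mat. I'll release and back off.

```bash
python3 -m handwheel '[{"translation":[0,0,-0.0005],"angular":[0,0,0],"hand":1},{"translation":[0,0,0],"angular":[0,0,0],"hand":0.6},{"translation":[0,0,0],"angular":[0,0,0],"hand":0.4},{"translation":[0,0,0],"angular":[0,0,0],"hand":0.2},{"translation":[0,0,0],"angular":[0,0,0],"hand":0},{"translation":[0,0,0],"angular":[0,0,0],"hand":0},{"translation":[0,0,0],"angular":[0,0,0],"hand":0},{"translation":[0,0,0],"angular":[0,0,0],"hand":0}]'
python3 -m handwheel '[{"translation":[0,0,-0.01],"angular":[0,0,0],"hand":0},{"translation":[0,0,-0.02],"angular":[0,0,0],"hand":0},{"translation":[0,0,-0.03],"angular":[0,0,0],"hand":0},{"translation":[0,0,-0.04],"angular":[0,0,0],"hand":0},{"translation":[0,0,-0.04],"angular":[0,0,0],"hand":0},{"translation":[0.02,0,-0.03],"angular":[0,0,0],"hand":0},{"translation":[0,0,0],"angular":[0,0,0],"hand":0},{"translation":[0,0,0],"angular":[0,0,0],"hand":0},{"translation":[0,0,0],"angular":[0,0,0],"hand":0}]'
python3 -c "
from h import *
import cv2
delta([.468,-.2886,.0135],10)
a=manip.get_image('wrist')[:,:,::-1];b=manip.get_image('top')[:,:,::-1]
cv2.imwrite('pics/end.png',np.hstack([cv2.resize(a,(400,300)),cv2.resize(b,(400,300))]))"
```

```text
clock: 21.63
position: [0.4704, -0.2873, 0.0118]
ee_rot: [-0.0, -0.089, 0.996, 0.0]
contact_force: [0.4, -0.0, -0.6]
width: 0.0855
gripper_force: 0.0
clock: 22.38
position: [0.4503, -0.2905, 0.182]
ee_rot: [0.0, -0.089, 0.996, 0.0]
contact_force: [0.9, -0.3, -0.4]
width: 0.0852
gripper_force: 0.0
t 22.3833 pos [ 0.4503 -0.2905  0.182 ] F [ 0.9 -0.3 -0.4] w 0.0852 0.0
shift mm [-17.7  -1.3 168.5] tilt [0.01 0.01]
turn z 0.19
```

View pics/end.png

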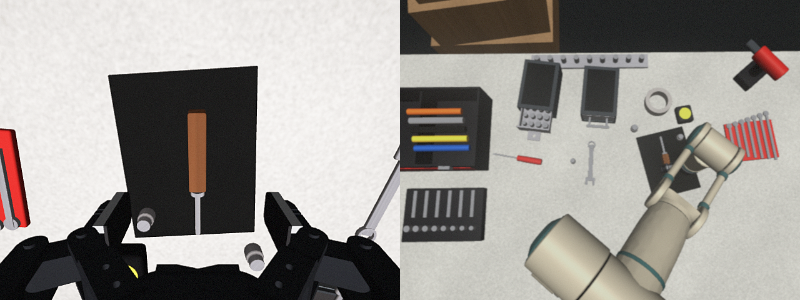

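The hook is standing upright near the middle of the mat with the gripper clear. The tray is out, and the bystanders look where they were.

```bash
python3 -c "
from rig import manip
print(manip.sign_off())"
```

```text
the job is handed in; nothing more can be done
None
```

The job is handed in, but sign-off gave no verdict: I drew the tray about 50 mm to a rigid stop (up to about 14 N horizontally), set the hook upright on the mat and released it, and saw no bystander moved; that this stop is the judged one I inferred from the force rise.

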